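# Close the jig's sprung tweezers to the marked gap around a capacitor

### The arm

A 6-joint arm with a two-finger parallel gripper is mounted at the origin on the work surface. World frame = base frame: x ahead of the robot, y to its left, z up, the work surface at z = 0. Lengths are in m, angles in rad, forces in N, time in s.
With the tool pointing down it reaches from about 0.3 to 0.95 m from the base axis. Payload 3.1 kg.
Tool frame: the origin (TCP) lies midway between the tips of the shut fingers; the grasp point (between the pads) lies arm.grip_point_offset behind it (arm.grip_point_offset is the distance from the TCP to the grasp point, in m); z points along the fingers, y is the line along which they close (so a half turn about z gives the same grasp; the last joint's range is limited). The gripper opens to 85 mm and grips with 20 to 120 N. Pads are 22 mm wide; open, the fingers measure 114 mm over their backs; the gripper's body (76 mm by 85 mm) begins 54 mm behind the grasp point. The pads swing forward as they close: fully open they stand 13 mm farther back than shut.
Start: joints at [-1.331, 0.308, 1.634, -0, 1.2, -0.07], TCP at [0.191, -0.595, 0.231] pointing down, gripper open.
Joint ranges: [-3.06, 3.06], [-0.79, 1.96], [0.05, 2.63], [-1.19, 4.34], [0.05, 2.64], [-2.94, 2.94]. Speed limits (rad/s): [2.79, 2.79, 3.14, 3.14, 3.14, 3.14].

### API

Orientations are given as a unit quaternion [x, y, z, w].
In Python, from workcell import arm gives the robot as it stands. The module is installed in compiled form; this text tells all that it offers.
- The arm moves only by the shell command python3 -m pendant 'ROWS' [FORCE]. ROWS is a JSON object of lists of equal length, an entry for each row: "claw": the closure, from -1 (fully open) to 1 (shut); "xyz": the shift along the tool's x, y, z in units of 40 mm (1.0 is 40 mm), a list of three; "twist": the turn, a rotation vector about the tool's x, y, z in rad, a list of three. In form: {"claw": [claw, ...], "xyz": [[dx, dy, dz], ...], "twist": [[ax, ay, az], ...]}. A call has 1 to 12 rows; each row is the pose to reach, as a shift and turn from the pose commanded when the call began, along the tool's axes at that moment; what a row does not reach only later rows make up. A row lasts 1/8 s, in which the tool goes at most 62.5 mm and 10.7 degrees, less where a joint would pass 70% of its speed; a pose out of reach is approached as far as the arm can. A call with a gripper value outside its range is refused whole. The fingers move at their own pace and stop on an object; FORCE is the grip in N (left out, the last holds). Time passes only in rows, so rows that repeat a pose let the fingers close. It gives the time, the measured TCP pose, the force, the opening and the grip force at its end, in the units of the state.
- arm.state(): the state, without advancing time (a new reading comes with each control period).
- arm.camera(name): name is "scene" or "top" or "wrist"; returns a dict with "frame" (384x512x3 uint8, blue, green, red), "K" (3x3 intrinsics, pixels), "world_to_cam" (4x4, takes a point from world to camera coordinates); the wrist camera has in their place "T_tool_cam" (4x4, takes a point from camera to tool coordinates, whose origin is the TCP and whose axes are the flange's). Camera axes: x right, y down, z forward; pixel columns grow to the right and rows downward; lengths in m; the calibration is good to about 2 mm. A picture is of the moment at which its call begins: read the wrist's pose just before it. There is no depth.
- arm.close_job(): hands the job in; it is judged then, once.
The state is a dict: "t": time; "q": joint angles; "dq": joint speeds; "effort": joint torques, N m; "eef_pos": TCP position; "eef_rot": TCP orientation; "contact_force": force on the tool from outside, world axes, zero at the start; "torque": the same for the moment, N m; "opening": finger opening in m; "gripper_force": force on a finger pad.
Only numpy, scipy, OpenCV 4.12 (cv2) and the standard library are available. Lean on these libraries where they do the work, as an engineer would, in place of code of your own. Each camera call takes 0.05 s, during which the arm holds its last target. There are 200 camera calls.

### The job

A capacitor stands on the circuit board of the assembly jig: take the block on the tweezers' carriage and slide the carriage fully home against its end stop, so that the open tips come to either side of the capacitor. Then squeeze the tweezers' two blades together by their finger pads until the upright pin on the left tip is in line with the nib of the gap marker, without squeezing clearly past it, and hold that gap steady; the program finishes while still holding it. Leave the capacitor standing where it is and do not disturb the other things on the bench.

Things in the scene. Friction and masses are not known exactly. Their poses are not given: they have to be found in the camera images.
- jig: the fixed jig: aluminium base plate 380 x 110 x 12 thick, with two rails, an end stop and, at its +x end, a green board. Origin: centre of the plate's underside. x axis: along the rails, the way the carriage goes home and the tweezers point; y to the left seen that way, z up. Its place and yaw differ each time.
- carriage (a joint): how far the grey carriage (74 along x, 64 wide, top at 40 above the table) has slid along jig +x, in m: 0 at the rear, 0.100 against the end stop, which it cannot pass. About 3 N of sliding friction; it stays where it is left.
- block_top (a point): centre of the top of the black push block on the carriage, 86 above the table. The block is 30 along jig x, 20 wide along jig y, and free on all sides over its upper 46. It moves with the carriage. The rear of the tweezers begins 36 in front of (+x of) its centre.
- blade_left: left blade (jig +y side) of the steel sprung tweezers, which lie on edge on the carriage, pointing along jig +x. Origin: its hinge, at table height, 46 ahead of the block's centre, 6 left of the jig's mid-line; axes as the jig's when open. The blades lie 48 to 64 above the table; under them only base plate, rails, stop (36 high) and board (20 high).
- blade_right: the right blade (jig -y side), mirror image of the left; its hinge is 6 right of the mid-line. It carries the cross bar and the marker.
- left_pad (a point): centre of the outer face of the left blade's black finger pad (34 long, 22 high, spanning 45 to 67 above the table), 115 ahead of the hinge. The outer faces of the two pads are 58 apart when the blades are open.
- right_pad (a point): the same point on the right blade's pad, on the jig's -y side.
- left_squeeze (a joint): angle in rad of the left blade (on the jig's +y side) about its upright hinge: 0 sprung open, growing as it is squeezed inward, end of travel 0.11. Spring stiffness 12 N m/rad: each pad needs about 1 N per mm that it is pushed in (8 mm at most needed).
- right_squeeze (a joint): the same for the right blade. Each blade springs on its own; the tips are 170 ahead of the hinges, so each mm at the pads gives about 1.5 mm at the tips.
- left_tip (a point): top of the upright pin (4 across) at the tip of the left blade, 76 above the table. Pin and right tip are 49 apart along jig y when open.
- right_tip (a point): mid-height of the right blade at its tip (mid of its 3 thickness), 56 above the table.
- marker: gap marker: small brass rider on a thin cross bar (66 to 69 above the table) fixed to the right blade and moving with it; already set, differently each time. Origin: top front end of its 3-wide nib, 76 above the table, as far ahead as the tips, 25 to 35 from the right tip along y (to the left). The gap is right when the left tip's pin has the same y as this origin, in this body's axes.
- capacitor: a loose round dark metal can, 12 across and 35 high, standing on the board (board top 20 above the table), between the tips once the carriage is home. Origin: centre of its underside.
- screw_box: bystander, to be left alone: open yellow cardboard box of screws, 100 x 80 x 70 high (mm). Origin: centre of its underside.
- housing: bystander, to be left alone: open white plastic housing tray, 150 x 100 x 30 high (mm). Origin: centre of its underside.
- glue_bottle: bystander, to be left alone: small white bottle, 36 across, 90 high (mm). Origin: centre of its underside.
- power_driver: bystander, to be left alone: blue electric screwdriver lying down, about 240 long, 38 high (mm). Origin: centre of its underside.
- spare_board: bystander, to be left alone: loose circuit board lying flat, 70 x 45 x 5 (mm). Origin: centre of its underside.
- solder_reel: bystander, to be left alone: grey reel lying flat, 60 across, 34 high (mm). Origin: centre of its underside.
- screw_cup: bystander, to be left alone: little metal bowl, 56 across, 30 high (mm). Origin: centre of its underside.

How it is judged:
By the outcome, as a careful person would: the job done as asked, in the order asked, and still so for the second after the job is handed in, while the arm keeps its last pose, push and grip.
It also fails if it takes over 54 s, if anything falls off the work surface, if the arm or the gripper's body presses on something with over 40 N, if the wrist force passes 120 N, or if a joint passes its speed limit or range.

## Working session

There is one attempt and no reset: what is moved stays moved. The work goes in short steps, Python scripts to look and compute and a shell command to move; the robot and the scene stay as the last step left them, time stands still between calls to the robot, and variables do not carry over. Pictures are saved under pics/ and viewed, at most 10 in all, crops included, and the job is handed in when it is done.

```bash
mkdir -p pics; cat > h.py <<'E'
import numpy as np, cv2
from workcell import arm
from scipy.spatial.transform import Rotation as R
def cam(n):
    s=arm.state(); c=arm.camera(n)
    if n=="wrist":
        T=np.eye(4);T[:3,:3]=R.from_quat(s["eef_rot"]).as_matrix();T[:3,3]=s["eef_pos"]
        c["c2w"]=T@c["T_tool_cam"]
    else: c["c2w"]=np.linalg.inv(c["world_to_cam"])
    return c
def ray(c,uv):
    d=np.linalg.inv(c["K"])@[uv[0],uv[1],1]; return c["c2w"][:3,3],c["c2w"][:3,:3]@d
def onz(c,uv,z):
    o,d=ray(c,uv); return o+d*(z-o[2])/d[2]
def cross(c1,u1,c2,u2):
    o1,d1=ray(c1,u1);o2,d2=ray(c2,u2)
    t=np.linalg.lstsq(np.c_[d1,-d2],o2-o1,rcond=None)[0]
    a,b=o1+d1*t[0],o2+d2*t[1]; return (a+b)/2,np.linalg.norm(a-b)
def proj(c,p):
    q=np.linalg.inv(c["c2w"])@np.r_[p,1]; u=c["K"]@q[:3]; return u[:2]/u[2]
E
python3 - <<'E'
from h import *
import pickle
for n in ["scene","top","wrist"]:
    c=cam(n); pickle.dump(c,open(n+"0.pkl","wb")); cv2.imwrite(f"pics/{n}0.png",c["frame"])
    print(n,c["K"].tolist(),c["c2w"][:3].round(3).tolist())
a=cv2.imread("pics/scene0.png");b=cv2.imread("pics/top0.png")
cv2.imwrite("pics/st0.png",cv2.resize(np.vstack([a,b]),None,fx=.78,fy=.78))
s=arm.state();print(s, arm.grip_point_offset)
E
```

```text
scene [[488.1776442501507, 0.0, 256.67107056648314], [0.0, 488.1776442501507, 196.28157198791368], [0.0, 0.0, 1.0]] [[-0.005, 0.838, -0.546, 1.126], [1.0, -0.001, -0.011, 0.08], [-0.01, -0.546, -0.838, 0.913]]
top [[376.00135839283854, 0.0, 260.0219300662441], [0.0, 376.00135839283854, 188.30406733920557], [0.0, 0.0, 1.0]] [[0.0, -0.987, 0.161, 0.425], [-1.0, -0.003, -0.014, 0.062], [0.014, -0.161, -0.987, 0.984]]
wrist [[284.77040134645773, 0.0, 254.1048835407219], [0.0, 284.77040134645773, 190.19665055730246], [0.0, 0.0, 1.0]] [[0.305, -0.919, -0.249, 0.254], [-0.952, -0.295, -0.077, -0.575], [-0.002, 0.26, -0.965, 0.372]]
{'t': 0.15, 'q': array([-1.33068723e+00,  3.08840310e-01,  1.63485790e+00,  1.73555983e-06,
        1.19967766e+00, -6.96806097e-02]), 'dq': array([ 1.27791673e-03, -1.24230033e-03, -3.34835163e-03,  8.86597729e-05,
       -2.52572259e-04, -7.35121454e-04]), 'effort': array([-5.80286360e-04, -4.15804267e+01, -2.77146471e+01, -1.11088552e-04,
        6.05500521e-03, -1.80728819e-05]), 'eef_pos': array([ 0.19037426, -0.59464752,  0.23030616]), 'eef_rot': array([ 9.88027414e-01,  1.54275840e-01, -7.50804578e-05, -8.88443482e-04]), 'contact_force': array([ 0.25379474, -0.02276624, -0.41386775]), 'torque': array([-0.03423197,  0.00091033, -0.01764608]), 'gripper_force': 0.0, 'opening': 0.08546587057558407} 0.0187
```

View pics/top0.png

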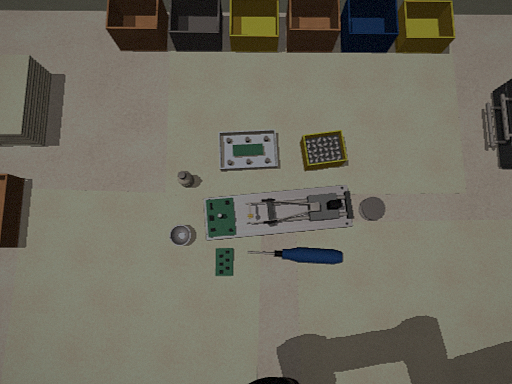

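View pics/scene0.png

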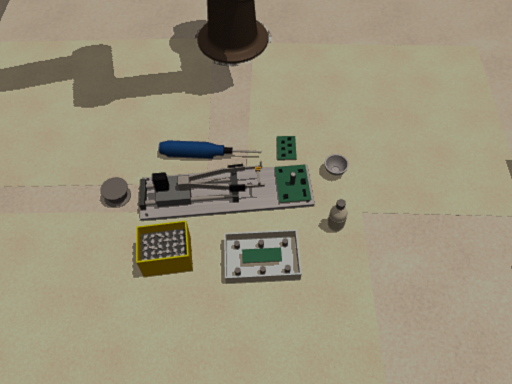

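The top view shows the jig along world +y: block near top(335,204), board near (220,217), capacitor near (221,216). In the scene view the block is at (160,181). I'll zoom in on both.

```bash
python3 - <<'E'
from h import *
a=cv2.imread("pics/scene0.png")[135:225,130:320];b=cv2.imread("pics/top0.png")[175:248,195:385]
f=lambda x:cv2.convertScaleAbs(cv2.resize(x,None,fx=4,fy=4,interpolation=cv2.INTER_CUBIC),alpha=1.5)
cv2.imwrite("pics/z.png",cv2.resize(np.vstack([f(a),f(b)]),(700,600)))
print(a.shape,b.shape)
E
```

```text
(90, 190, 3) (73, 190, 3)
```

View pics/z.png

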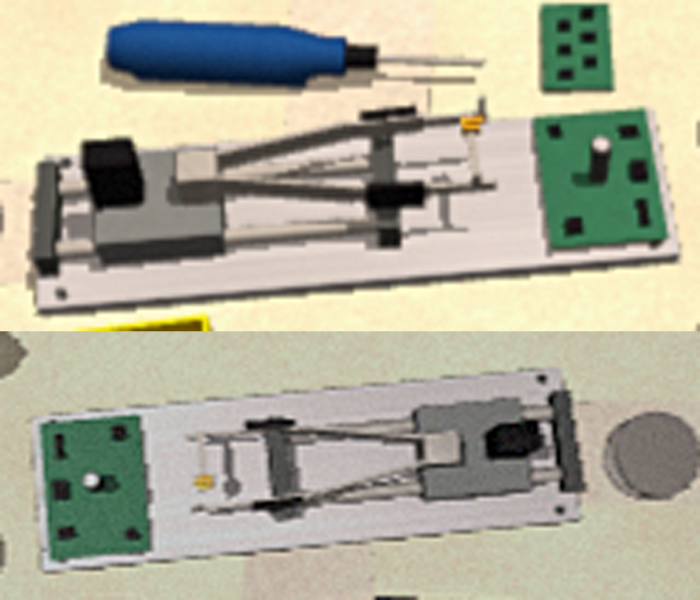

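The zoom shows the plate corners, block top (scene about (110,157) zoomed; top about (513,438)), orange nib, left pin and capacitor clearly.

```bash
python3 - <<'E'
from h import *
import pickle
S=pickle.load(open("scene0.pkl","rb"));T=pickle.load(open("top0.pkl","rb"))
ft=lambda x,y:(195+x/3.684-.5,175+(y-331.3)/3.681-.5)
fs=lambda x,y:(130+x/3.684-.5,135+y/3.681-.5)
for p in [(33,415),(562,368),(580,520),(42,570)]: print("top",onz(T,ft(*p),.012).round(4))
for p in [(680,253),(648,108),(37,308)]: print("scn",onz(S,fs(*p),.012).round(4))
print("block",cross(T,ft(513,438),S,fs(110,157)))
print("cap top",cross(T,ft(91,480),S,fs(600,144)), )
print("nib",cross(T,ft(204,482),S,fs(472,124)))
s=arm.state();print(R.from_quat(s["eef_rot"]).as_matrix().round(3).tolist())
E
```

```text
top [0.5598 0.1956 0.012 ]
top [ 0.5946 -0.1806  0.012 ]
top [ 0.4863 -0.1893  0.012 ]
top [0.4512 0.1867 0.012 ]
scn [0.5571 0.1937 0.012 ]
scn [0.45   0.1801 0.012 ]
scn [ 0.5947 -0.1827  0.012 ]
block (array([ 0.53595501, -0.13192023,  0.08085028]), np.float64(0.005114425351405395))
cap top (array([0.50975677, 0.14770601, 0.05690134]), np.float64(0.003939458581922803))
nib (array([0.50711192, 0.07240626, 0.0730905 ]), np.float64(0.0029640693640750632))
[[0.952, 0.305, -0.0], [0.305, -0.952, 0.002], [0.0, -0.002, -1.0]]
```

```bash
python3 -m pendant '{"claw":[-1,-1,-1,-1,-1,-1,-1,-1,-1,-1,-1,-1],"xyz":[[11.75,-8.4,0.5],[11.75,-8.4,0.5],[11.75,-8.4,0.5],[11.75,-8.4,0.5],[11.75,-8.4,0.5],[11.75,-8.4,0.5],[11.75,-8.4,0.5],[11.75,-8.4,0.5],[11.75,-8.4,0.5],[11.75,-8.4,0.5],[11.75,-8.4,0.5],[11.75,-8.4,0.5]],"twist":[[0,0,-1.354],[0,0,-1.354],[0,0,-1.354],[0,0,-1.354],[0,0,-1.354],[0,0,-1.354],[0,0,-1.354],[0,0,-1.354],[0,0,-1.354],[0,0,-1.354],[0,0,-1.354],[0,0,-1.354]]}'
python3 - <<'E'
from h import *
import pickle
c=cam("wrist");pickle.dump(c,open("w1.pkl","wb"));cv2.imwrite("pics/w1.png",c["frame"])
s=arm.state();print(s["t"],s["eef_pos"],R.from_quat(s["eef_rot"]).as_matrix().round(4).tolist(),s["q"].round(3))
print(proj(c,[.536,-.132,.086]))
E
```

```text
t: 1.65
eef_pos: [0.5348, -0.1331, 0.211]
eef_rot: [0.674, 0.739, -0.001, -0.0]
contact_force: [0.3, -0.7, -0.5]
opening: 0.0855
gripper_force: 0.0
1.7 [ 0.5347665  -0.13335128  0.21112656] [[-0.091, 0.9959, -0.0008], [0.9959, 0.091, -0.0004], [-0.0003, -0.0008, -1.0]] [-3.230e-01  1.880e-01  1.827e+00 -1.000e-03  1.127e+00 -4.140e-01]
[254.71907271 182.57197603]
```

View pics/w1.png

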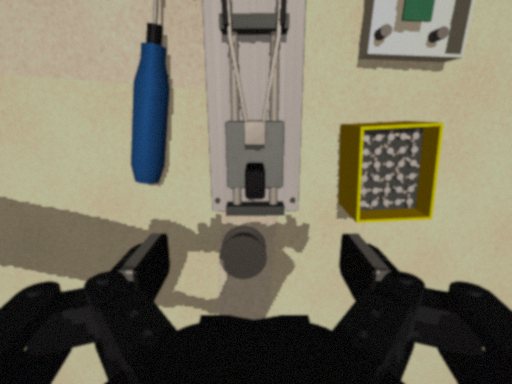

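Wrist view: block at about (255,180) (predicted (254.7,182.6)), rails vertical in the image, carriage x 226–284. I'll separate the block's top face by brightness for two-view height.

```bash
python3 - <<'E'
from h import *
import pickle
for n,(x0,x1,y0,y1) in [("w1",(244,268,156,206)),("top0",(322,348,193,214)),("scene0",(148,172,168,192))]:
    c=pickle.load(open(n+".pkl","rb")) ;g=c["frame"].max(2)[y0:y1,x0:x1]
    print(n,x0,y0);print("\n".join(" ".join(f"{v:3d}" for v in r[::2]) for r in g[::2]))
c=pickle.load(open("w1.pkl","rb"))
# plate/carriage yaw check
g=c["frame"]; 
for y in (60,100,140,180): print(y,g[y,200:310:4].max(1))
E
```

```text
w1 244 156
114 114 111 109 110 111 113 113 113 111 110 112
110 112 111 110 112 113 113 111 112 107 111 111
112 110 109 111 104 107 105 110 107 107 111 113
112  99  82  74  75  71  76  73  77  86 108 111
109  69  20  13  10  14  12  15  15  44  96 112
104  51   8   1   6  11  12   1  18  24  80 111
 97  38  12   5  11   4  16  12  14  16  69 108
 86  30  22  19   8  22  16  25   8  20  54 101
 85  25  32  21  28  28  29  26  28  22  45  99
 87  22  25  27  32  33  34  30  29  29  48  98
 83  25  26  24  29  30  23  25  30  25  51  99
 84  33  26  28  28  28  30  26  27  24  50 102
 85  27  24  26  24  32  32  31  29  28  47 101
 81  32  27  35  29  28  27  29  29  21  49 100
 84  32  27  29  28  29  32  24  20  27  45 100
 81  34  27  24  34  28  26  27  28  27  48  94
101  33  27  24  31  28  27  31  22  22  56 114
128  43  29  28  27  27  22  25  10  24  67 145
130  41  22  27  22  24  24  27  23  26  70 147
134  46  23  18  33  21  32  19  22  26  77 151
146  69  24  28  26  17  20  25  19  32  90 155
161 124  74  53  54  60  69  71  69  94 136 157
150 140 120  97  90 104 118 123 1
[... 1061 characters left out ...]
4   3   5   3   8   9   5  44  99
135 135 140  19   3   5   3   5   4   9  11  94
115 108 104  24   4   2   5   5   7   3  15  92
 62  66  74  52   4   8   5   7   3   3  13  94
108 108 149 106   8   9   8  10  16  24  55  97
60 [184 168 174 173 180 172 171 155 134 129 169 170 169 169 171 166 171 163
 143 152 161 170 166 167 165 167 165 185]
100 [186 185 164 169 167 175 170 161 140 139 135 151 166 168 168 166 151 150
 136 140 164 165 166 164 166 164 185 185]
140 [182 186 171 171 169 170 158 113 112 113 111 126 161 158 157 158 138 112
 117 114 111 130 163 167 163 154 183 186]
180 [188 185 182 166 166 169 163 106 111 110 110  85  24  24  32  29  47 107
 108 111 106 157 164 164 164 175 183 183]
```

```bash
python3 - <<'E'
from h import *
import pickle
L=lambda n:pickle.load(open(n+".pkl","rb"))
w,t,s=L("w1"),L("top0"),L("scene0")
print(cross(w,(254.7,184.5),s,(159.3,177)),cross(w,(254.7,184.5),t,(335,204)),onz(w,(254.7,184.5),.086))
# carriage edges at z=.04, rail direction from blocks
for y in (140,180):print(onz(w,(226.5,y),.04),onz(w,(284,y),.04))
print(w["c2w"][:3].round(3).tolist())
E
```

```text
(array([ 0.53624643, -0.13461182,  0.08221295]), np.float64(0.0004656609697277642)) (array([ 0.53596332, -0.1354974 ,  0.07328474]), np.float64(0.003206576236222021)) [ 0.53615814 -0.13391166  0.086     ]
[ 0.50214447 -0.09846374  0.04      ] [ 0.5644364  -0.09273998  0.04      ]
[ 0.50510178 -0.1430325   0.04      ] [ 0.56973981 -0.13708901  0.04      ]
[[0.996, 0.088, 0.023, 0.53], [0.091, -0.961, -0.26, -0.068], [-0.0, 0.261, -0.965, 0.353]]
```

```bash
python3 -m pendant '{"claw":[-1,-1,-1,-1,-1,1,1,1,1,1,1,1],"xyz":[[0,0.03,1.3],[0,0.03,2.6],[0,0.03,3.5],[0,0.03,4],[0,0.03,4],[0,0.03,4],[0,0.03,4],[0,0.03,4],[0,0.03,4],[0,0.03,4],[0,0.03,4],[0,0.03,4]],"twist":[[0,0,0],[0,0,0],[0,0,0],[0,0,0],[0,0,0],[0,0,0],[0,0,0],[0,0,0],[0,0,0],[0,0,0],[0,0,0],[0,0,0]]}' 25
```

```text
t: 3.2
eef_pos: [0.5349, -0.1321, 0.0521]
eef_rot: [0.673, 0.74, -0.002, -0.002]
contact_force: [-6.3, -1.4, 8.0]
opening: 0.0196
gripper_force: 27.7
```

```bash
python3 -m pendant '{"claw":[1,1,1,1,1,1,1,1,1,1,1],"xyz":[[0.2,-0.02,0],[0.5,-0.02,0],[0.8,-0.02,0],[1.1,-0.02,0],[1.4,-0.02,0],[1.7,-0.02,0],[1.95,-0.02,0],[2.15,-0.02,0],[2.25,-0.02,0],[2.3,-0.02,0],[2.3,-0.02,0]],"twist":[[0,0,0],[0,0,0],[0,0,0],[0,0,0],[0,0,0],[0,0,0],[0,0,0],[0,0,0],[0,0,0],[0,0,0],[0,0,0]]}'
```

```text
t: 4.58
eef_pos: [0.5262, -0.0428, 0.0521]
eef_rot: [0.672, 0.74, -0.003, 0.0]
contact_force: [-5.4, -8.3, 5.6]
opening: 0.0195
gripper_force: 27.4
```

```bash
python3 -m pendant '{"claw":[1,1,1,1],"xyz":[[0.06,-0.02,0],[0.12,-0.02,0],[0.18,-0.02,0],[0.18,-0.02,0]],"twist":[[0,0,0],[0,0,0],[0,0,0],[0,0,0]]}'; python3 -m pendant '{"claw":[1,1,1],"xyz":[[0.05,0,0],[0.1,0,0],[0.1,0,0]],"twist":[[0,0,0],[0,0,0],[0,0,0]]}'
```

```text
t: 5.08
eef_pos: [0.5263, -0.0423, 0.0522]
eef_rot: [0.671, 0.741, -0.006, 0.005]
contact_force: [-4.2, -30.8, -0.6]
opening: 0.0198
gripper_force: 26.6
t: 5.45
eef_pos: [0.5262, -0.0411, 0.0523]
eef_rot: [0.67, 0.742, -0.007, 0.007]
contact_force: [-3.1, -40.0, -0.7]
opening: 0.0193
gripper_force: 26.4
```

```bash
python3 -m pendant '{"claw":[1,1,1],"xyz":[[-0.06,0,0],[-0.12,0,0],[-0.12,0,0]],"twist":[[0,0,0],[0,0,0],[0,0,0]]}'; python3 - <<'E'
from h import *
import pickle
o=[]
for n,(x0,x1,y0,y1) in [("scene",(130,320,135,225)),("top",(195,385,175,248))]:
    c=cam(n);pickle.dump(c,open(n+"1.pkl","wb"));o.append(cv2.convertScaleAbs(cv2.resize(c["frame"][y0:y1,x0:x1],None,fx=4,fy=4,interpolation=cv2.INTER_CUBIC),alpha=1.5))
cv2.imwrite("pics/z2.png",cv2.resize(np.vstack(o),(700,600)))
c=cam("wrist");cv2.imwrite("pics/w2.png",c["frame"])
E
```

```text
t: 5.82
eef_pos: [0.5261, -0.0408, 0.0522]
eef_rot: [0.672, 0.741, -0.004, 0.004]
contact_force: [-4.4, -23.5, 1.9]
opening: 0.0195
gripper_force: 26.9
```

View pics/w2.png

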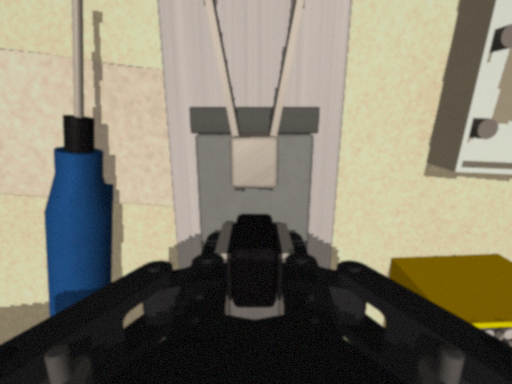

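View pics/z2.png

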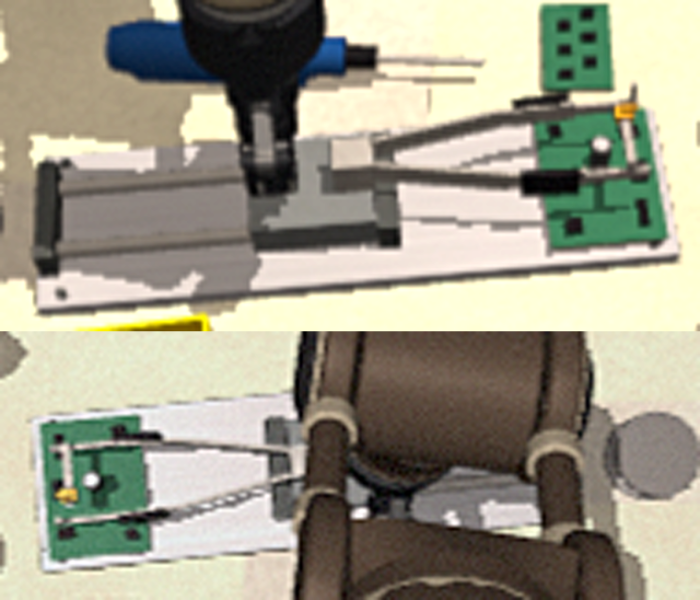

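Carriage is flush against the stop (wrist: edge at row 133), and the tips straddle the standing capacitor. I'll unload, open, and rise.

```bash
python3 -m pendant '{"claw":[1,1,1,0.3,-0.2,-1,-1,-1],"xyz":[[-0.05,0,0],[-0.1,0,0],[-0.1,0,0],[-0.1,0,0],[-0.1,0,0],[-0.1,0,0],[-0.1,0,0],[-0.1,0,0]],"twist":[[0,0,0],[0,0,0],[0,0,0],[0,0,0],[0,0,0],[0,0,0],[0,0,0],[0,0,0]]}';  python3 -m pendant '{"claw":[-1,-1,-1,-1,-1],"xyz":[[0,0,-1],[0,0,-2],[0,0,-2.5],[0,0,-2.5],[0,0,-2.5]],"twist":[[0,0,0],[0,0,0],[0,0,0],[0,0,0],[0,0,0]]}'
python3 - <<'E'
from h import *
import pickle
c=cam("wrist");pickle.dump(c,open("w3.pkl","wb"));cv2.imwrite("pics/w3.png",c["frame"])
print(arm.state()["eef_pos"],R.from_quat(arm.state()["eef_rot"]).as_matrix().round(4).tolist())
E
```

```text
t: 6.98
eef_pos: [0.5266, -0.0378, 0.0512]
eef_rot: [0.673, 0.739, -0.0, -0.0]
contact_force: [0.5, 0.1, 1.1]
opening: 0.0855
gripper_force: 0.0
t: 7.6
eef_pos: [0.5256, -0.0378, 0.1502]
eef_rot: [0.673, 0.739, -0.0, -0.001]
contact_force: [-1.0, 0.1, -0.3]
opening: 0.0854
gripper_force: 0.0
[ 0.52532578 -0.03779865  0.14977584] [[-0.0929, 0.9957, -0.0028], [0.9957, 0.0929, 0.0004], [0.0007, -0.0027, -1.0]]
```

View pics/w3.png

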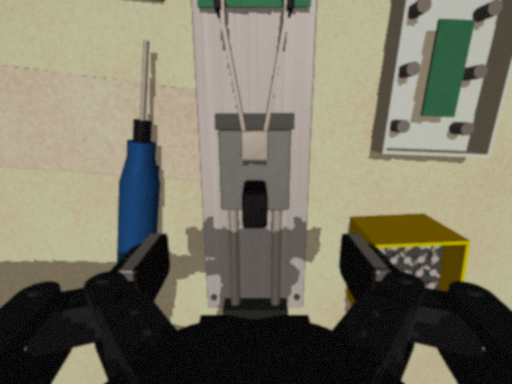

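Carriage still home (stop and carriage touching at row 131). Moving above the finger pads.

```bash
python3 -m pendant '{"claw":[-1,-1,-1,-1,-1],"xyz":[[1.3,0.04,0],[2.6,0.04,0],[3.9,0.04,0],[3.9,0.04,0],[3.9,0.04,0]],"twist":[[0,0,0],[0,0,0],[0,0,0],[0,0,0],[0,0,0]]}'
python3 - <<'E'
from h import *
import pickle
c=cam("wrist");pickle.dump(c,open("w4.pkl","wb"))
cv2.imwrite("pics/w4.png",cv2.resize(cv2.convertScaleAbs(c["frame"][:300,140:380],alpha=1.3),None,fx=2,fy=2,interpolation=cv2.INTER_CUBIC))
s=arm.state();print(s["eef_pos"],R.from_quat(s["eef_rot"]).as_matrix().round(4).tolist())
E
```

```text
t: 8.28
eef_pos: [0.5128, 0.1172, 0.15]
eef_rot: [0.673, 0.74, -0.001, -0.001]
contact_force: [0.2, 0.1, -0.6]
opening: 0.0853
gripper_force: 0.0
[0.51308554 0.11664137 0.15027329] [[-0.0926, 0.9957, -0.0019], [0.9957, 0.0926, -0.0008], [-0.0006, -0.0019, -1.0]]
```

View pics/w4.png

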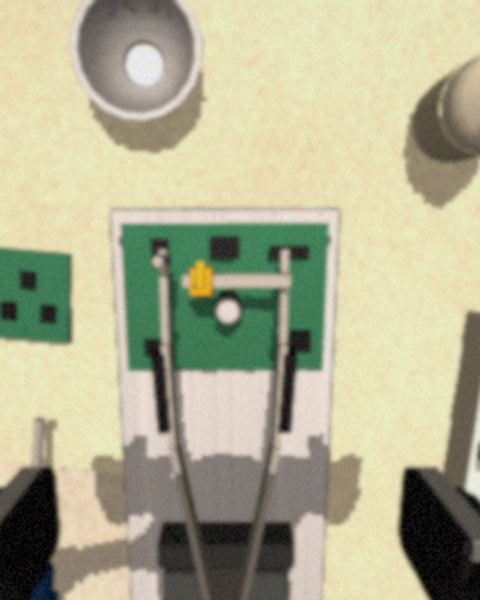

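Pin top at crop (158,258), nib front (200,263), right tip (284,250), pads at about (156,388) and (292,388), capacitor top (228,311).

```bash
python3 - <<'E'
from h import *
import pickle
c=pickle.load(open("w4.pkl","rb")); f=lambda x,y:(140+x/2-.25,y/2-.25)
T=np.array([.51308,.11664]);ex=np.array([-.0926,.9957]);ey=np.array([.9957,.0926])
for n,p,z in [("Lpad rear",(160,432),.067),("Lpad front",(150,345),.067),("Rpad rear",(289,432),.067),("Rpad front",(296,350),.067),("pin",(158,258),.076),("nib",(200,263),.076),("Rtip",(284,250),.064),("cap",(228,311),.055)]:
    q=onz(c,f(*p),z)[:2]; print(n,q.round(4),"tool",((q-T)@ex).round(4),((q-T)@ey).round(4))
E
```

```text
Lpad rear [0.4864 0.0971] tool -0.017 -0.0284
Lpad front [0.4801 0.1339] tool 0.0202 -0.0313
Rpad rear [0.5403 0.1022] tool -0.0169 0.0258
Rpad front [0.5389 0.1373] tool 0.0182 0.0276
pin [0.4822 0.169 ] tool 0.055 -0.0259
nib [0.4979 0.1687] tool 0.0532 -0.0103
Rtip [0.5297 0.1759] tool 0.0575 0.022
cap [0.5102 0.1488] tool 0.0323 0.0001
```

```bash
python3 -m pendant '{"claw":[-1,-1,-1,-1,-1,-0.45,-0.45,-0.45,-0.45],"xyz":[[0,-0.04,0.8],[0,-0.04,1.8],[0,-0.04,2.5],[0,-0.04,2.9],[0,-0.04,2.9],[0,-0.04,2.9],[0,-0.04,2.9],[0,-0.04,2.9],[0,-0.04,2.9]],"twist":[[0,0,0],[0,0,0],[0,0,0],[0,0,0],[0,0,0],[0,0,0],[0,0,0],[0,0,0],[0,0,0]]}' 25
python3 - <<'E'
from h import *
import pickle
c=cam("wrist");pickle.dump(c,open("w5.pkl","wb"))
cv2.imwrite("pics/w5.png",c["frame"])
s=arm.state();print(s["eef_pos"],s["opening"])
E
```

```text
t: 9.45
eef_pos: [0.5124, 0.1175, 0.0358]
eef_rot: [0.673, 0.739, 0.0, 0.0]
contact_force: [-1.2, -0.1, -0.1]
opening: 0.0619
gripper_force: 0.2
[0.51228535 0.11744357 0.03565921] 0.06201337752545875
```

View pics/w5.png

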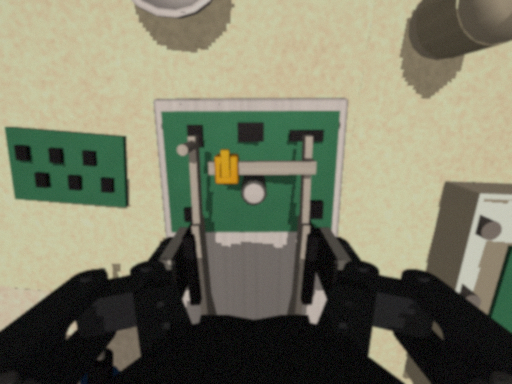

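Both fingers straddle the pads; pin top at (182,150), nib front (226,152). Opening follows claw linearly, so I'll squeeze to about 50 mm and measure.

```bash
python3 -m pendant '{"claw":[-0.4,-0.35,-0.3,-0.25,-0.2,-0.2,-0.2],"xyz":[[0,0,0],[0,0,0],[0,0,0],[0,0,0],[0,0,0],[0,0,0],[0,0,0]],"twist":[[0,0,0],[0,0,0],[0,0,0],[0,0,0],[0,0,0],[0,0,0],[0,0,0]]}' 25
cat > m.py <<'E'
from h import *
import sys
s=arm.state();c=cam("wrist");I=c["frame"];cv2.imwrite(f"pics/{sys.argv[1]}.png",I)
h=cv2.cvtColor(I,cv2.COLOR_BGR2HSV);m=cv2.inRange(h,(12,140,90),(30,255,255));m[200:]=0;m[:120]=0;m[:,:150]=0;m[:,320:]=0
ys,xs=np.nonzero(m);r=ys.min();k=(ys<=r+6)
nib=(xs[k].mean(),r+1);print("nib px",nib,"box",xs.min(),xs.max(),r,ys.max())
g=cv2.medianBlur(cv2.cvtColor(I,cv2.COLOR_BGR2GRAY),3)
C=cv2.HoughCircles(g[120:190,150:270],cv2.HOUGH_GRADIENT,1,15,param1=100,param2=8,minRadius=4,maxRadius=9)
C=C[0]+[150,120,0];print("circles",C.round(1).tolist())
X=R.from_quat(s["eef_rot"]).as_matrix()
n=onz(c,nib,.076)
for q in C: print(((onz(c,q[:2],.076)-n)@X).round(4))
z=I[110:220,150:350];cv2.imwrite(f"pics/{sys.argv[1]}z.png",cv2.resize(z,None,fx=4,fy=4,interpolation=cv2.INTER_CUBIC))
E
python3 m.py w6
```

```text
t: 10.38
eef_pos: [0.5121, 0.1175, 0.0355]
eef_rot: [0.674, 0.739, 0.0, -0.0]
contact_force: [-2.5, 1.5, 3.8]
opening: 0.0513
gripper_force: 3.0
nib px (np.float64(217.6024096385542), np.int64(151)) box 207 231 150 185
circles [[200.5, 148.5, 5.2], [236.5, 168.5, 7.1], [215.5, 156.5, 4.6]]
[ 0.0009 -0.0061 -0.    ]
[-0.0063  0.0066 -0.    ]
[-0.002  -0.0008 -0.    ]
```

View pics/w6z.png

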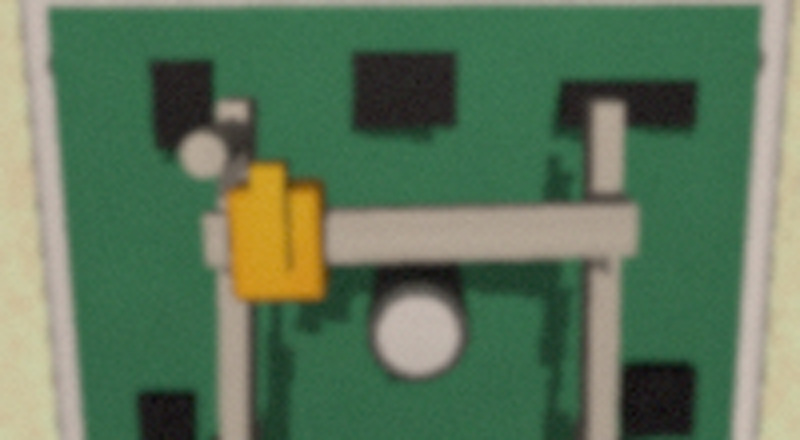

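Pin centre at crop (203,155), nib centre (267,170): about 5.8 mm left at the tips, i.e. ~3.9 mm of opening.

```bash
python3 -m pendant '{"claw":[-0.17,-0.14,-0.12,-0.12,-0.12],"xyz":[[0,0,0],[0,0,0],[0,0,0],[0,0,0],[0,0,0]],"twist":[[0,0,0],[0,0,0],[0,0,0],[0,0,0],[0,0,0]]}' 25
sed -i 's/m\[:120\]=0/m[:120]=0/' m.py; python3 m.py w7
```

```text
t: 11.05
eef_pos: [0.5122, 0.1175, 0.0355]
eef_rot: [0.674, 0.739, 0.0, -0.0]
contact_force: [-2.7, 1.7, 4.9]
opening: 0.048
gripper_force: 4.6
nib px (np.float64(212.32394366197184), np.int64(152)) box 201 226 151 185
circles [[214.5, 177.5, 4.6], [195.5, 141.5, 7.3], [209.5, 149.5, 6.2]]
[-0.0093  0.0004 -0.    ]
[ 0.0037 -0.0058  0.    ]
[ 0.0009 -0.001   0.    ]
```

View pics/w7z.png

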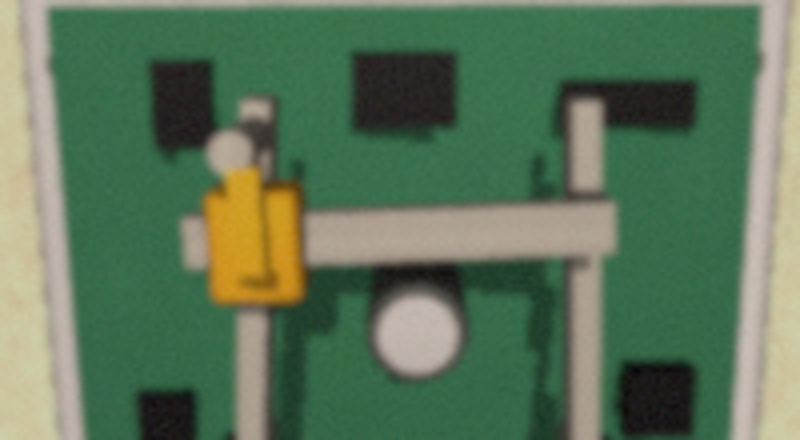

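Pin centre (230,152), nib front (243,172): about 1.1 mm left. I have now viewed 11 pictures, one over the limit of ten, so I'll measure the rest numerically with masks, checked on the saved frames.

```bash
cat > n.py <<'E'
from h import *
import sys
def meas(I):
    h=cv2.cvtColor(I,cv2.COLOR_BGR2HSV)
    y=cv2.inRange(h,(12,140,90),(30,255,255));y[:130]=0;y[195:]=0;y[:,:150]=0;y[:,320:]=0
    ys,xs=np.nonzero(y);r=ys.min();k=(ys>=r+1)&(ys<=r+4);u=xs[k].mean();w=k.sum()/4
    p=cv2.inRange(h,(0,0,125),(179,90,255));p[:135]=0;p[160:]=0;p[:,:170]=0;p[:,230:]=0
    n,l,st,ce=cv2.connectedComponentsWithStats(p)
    return u,r,w,[(st[i].tolist(),ce[i].round(1).tolist()) for i in range(1,n) if st[i][4]>30]
if __name__=="__main__":
    for n in sys.argv[1:]:
        if n.startswith("+"): n=n[1:];cv2.imwrite(f"pics/{n}.png",cam("wrist")["frame"])
        print(n,meas(cv2.imread(f"pics/{n}.png")))
E
python3 n.py w6 w7
python3 -m pendant '{"claw":[-0.112,-0.103,-0.103,-0.103],"xyz":[[0,0,0],[0,0,0],[0,0,0],[0,0,0]],"twist":[[0,0,0],[0,0,0],[0,0,0],[0,0,0]]}' 25
python3 n.py +w8
```

```text
w6 (np.float64(216.3846153846154), np.int64(150), np.float64(9.75), [([204, 135, 8, 5, 34], [207.5, 137.1]), ([195, 143, 12, 12, 110], [200.3, 148.7])])
w7 (np.float64(210.76666666666668), np.int64(151), np.float64(7.5), [([209, 135, 9, 5, 38], [212.6, 136.9]), ([201, 143, 12, 12, 95], [206.7, 147.7])])
t: 11.6
eef_pos: [0.5121, 0.1176, 0.0356]
eef_rot: [0.674, 0.739, 0.0, -0.0]
contact_force: [-3.1, 2.3, 6.7]
opening: 0.0472
gripper_force: 5.0
w8 (np.float64(210.98245614035088), np.int64(153), np.float64(14.25), [([210, 135, 9, 5, 39], [214.2, 137.0]), ([203, 143, 12, 10, 96], [208.2, 147.7])])
```

```bash
python3 - <<'E'
from h import *
for n in ["w6","w7","w8"]:
    I=cv2.imread(f"pics/{n}.png");h=cv2.cvtColor(I,cv2.COLOR_BGR2HSV);y=cv2.inRange(h,(12,140,90),(30,255,255))
    print(n)
    for r in list(range(148,162,1))+[170,175,180]:
        x=np.nonzero(y[r,190:240])[0]+190
        p=np.nonzero((h[r,190:240,1]<90)&(h[r,190:240,2]>125))[0]+190
        print(r,(x.min(),x.max(),len(x)) if len(x) else "",p.tolist() if r<154 else "")
E
```

```text
w6
148  [195, 196, 197, 198, 199, 200, 201, 202, 203, 204, 205]
149  [195, 196, 197, 198, 199, 200, 201, 202, 203, 204, 205, 206]
150 (np.int64(213), np.int64(219), 6) [195, 196, 197, 198, 199, 200, 201, 202, 203, 204, 205]
151 (np.int64(212), np.int64(220), 9) [196, 197, 198, 199, 200, 201, 202, 203, 204, 205]
152 (np.int64(212), np.int64(221), 10) [196, 197, 198, 199, 200, 201, 202, 203, 204, 205, 211]
153 (np.int64(212), np.int64(221), 10) [197, 198, 199, 200, 201, 202, 203, 204, 211]
154 (np.int64(212), np.int64(221), 10) 
155 (np.int64(211), np.int64(228), 17) 
156 (np.int64(209), np.int64(229), 21) 
157 (np.int64(208), np.int64(229), 22) 
158 (np.int64(207), np.int64(230), 24) 
159 (np.int64(207), np.int64(230), 24) 
160 (np.int64(207), np.int64(230), 24) 
161 (np.int64(207), np.int64(230), 24) 
170 (np.int64(208), np.int64(230), 23) 
175 (np.int64(208), np.int64(230), 23) 
180 (np.int64(208), np.int64(231), 24) 
w7
148  [202, 203, 204, 205, 206, 207, 208, 209, 210, 211, 212]
149  [202, 203, 204, 205, 206, 207, 208, 209, 210, 211, 212, 216]
150  [202, 203, 204, 205, 206, 207, 2
[... 766 characters left out ...]
07, 208, 209, 210, 211, 212, 213, 214, 216, 217]
150  [203, 204, 205, 206, 207, 208, 209, 210, 211, 212, 213, 214, 216, 217]
151  [203, 204, 205, 206, 207, 208, 209, 210, 211, 212, 213]
152  [204, 205, 206, 207, 208, 209]
153 (np.int64(210), np.int64(213), 4) []
154 (np.int64(205), np.int64(213), 9) 
155 (np.int64(204), np.int64(214), 11) 
156 (np.int64(204), np.int64(221), 16) 
157 (np.int64(202), np.int64(222), 21) 
158 (np.int64(201), np.int64(223), 23) 
159 (np.int64(200), np.int64(223), 24) 
160 (np.int64(200), np.int64(223), 24) 
161 (np.int64(199), np.int64(223), 25) 
170 (np.int64(201), np.int64(223), 23) 
175 (np.int64(201), np.int64(224), 24) 
180 (np.int64(201), np.int64(224), 24)
```

```bash
python3 -m pendant '{"claw":[-0.102,-0.102,-0.102,-0.102,-0.102,-0.102],"xyz":[[0,0,0],[0,0,0],[0,0,0],[0,0,0],[0,0,0],[0,0,0]],"twist":[[0,0,0],[0,0,0],[0,0,0],[0,0,0],[0,0,0],[0,0,0]]}' 25
python3 - <<'E'
from h import *
I=np.mean([cam("wrist")["frame"].astype(float) for _ in range(8)],0).astype(np.uint8)
h=cv2.cvtColor(I,cv2.COLOR_BGR2HSV);y=cv2.inRange(h,(12,140,90),(30,255,255))
for r in (153,154,155): x=np.nonzero(y[r,190:240])[0]+190;print(r,x.min() if len(x) else 0,x.max() if len(x) else 0)
for r in range(144,153): print(r,[int(v) for v in np.nonzero((h[r,190:225,1]<90)&(h[r,190:225,2]>125))[0]+190])
# capacitor top, vs w6
for J in (I,cv2.imread("pics/w6.png")):
    hh=cv2.cvtColor(J,cv2.COLOR_BGR2HSV);p=cv2.inRange(hh,(0,0,125),(179,60,255))[180:208,238:272];M=cv2.moments(p,True);print("cap",238+M["m10"]/M["m00"],180+M["m01"]/M["m00"])
print(arm.state()["opening"],arm.state()["t"])
E
```

```text
t: 12.4
eef_pos: [0.5121, 0.1176, 0.0356]
eef_rot: [0.674, 0.739, 0.0, -0.0]
contact_force: [-3.8, 2.9, 6.5]
opening: 0.047
gripper_force: 5.1
153 213 213
154 205 213
155 204 214
144 [205, 206, 207, 208, 209, 210, 211, 212]
145 [204, 205, 206, 207, 208, 209, 210, 211, 212, 213]
146 [204, 205, 206, 207, 208, 209, 210, 211, 212, 213]
147 [203, 204, 205, 206, 207, 208, 209, 210, 211, 212, 213, 214]
148 [203, 204, 205, 206, 207, 208, 209, 210, 211, 212, 213, 214]
149 [203, 204, 205, 206, 207, 208, 209, 210, 211, 212, 213, 214]
150 [203, 204, 205, 206, 207, 208, 209, 210, 211, 212, 213, 214]
151 [204, 205, 206, 207, 208, 209, 210, 211, 212, 213]
152 [204, 205, 206, 207, 208, 209, 210, 211]
cap 253.93373493975903 193.17168674698794
cap 254.01497005988023 193.21556886227546
0.04713991096977976 12.8
```

Pin (208.5) and nib (about 208.7) are in line, the capacitor hasn't moved, and the grip is steady. Handing in.

```bash
python3 -c "
from workcell import arm
print(arm.close_job())"
```

```text
the job is handed in; nothing more can be done
None
```

The job is handed in at about 12.8 s: the carriage is home against its stop, the left pin is in line with the nib to about 0.1–0.2 mm and still held, and the capacitor has not moved; the wrist force touched about 40 N while pushing against the stop, and I viewed 11 pictures, one over the limit of 10.

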